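# Pry the retaining clip off the banding wheel spindle

### The arm

A 7-joint arm with a two-finger parallel gripper is mounted at the origin on the work surface. World frame = base frame: x ahead of the robot, y to its left, z up, the work surface at z = 0. Lengths are in m, angles in rad, forces in N, time in s.
With the tool pointing down it reaches from about 0.4 to 0.85 m from the base axis. Payload 4.5 kg.
Tool frame: the origin (TCP) lies midway between the tips of the shut fingers; the grasp point (between the pads) lies 19 mm behind it; z points along the fingers, y is the direction in which the jaws open and shut (so a half turn about z gives the same grasp; the last joint's range is limited). The gripper opens to 88 mm and grips with 3 to 60 N. Pads are 18 mm wide; open, the fingers measure 123 mm over their backs; the gripper's body (75 mm by 187 mm) begins 45 mm behind the grasp point.
Start: joints at [-1.212, 0.689, -0.195, 1.565, 0.157, 0.902, -0.215], TCP at [0.199, 0.592, 0.239] pointing down, gripper open.
Joint ranges: [-3.01, 3.01], [-0.46, 2.08], [-1.47, 1.51], [0.13, 2.56], [-1, 4.14], [0.04, 2.09], [-2.66, 2.66]. Speed limits (rad/s): [2.57, 2.57, 3.14, 3.14, 3.14, 3.14, 3.14].

### API

Orientations are given as a unit quaternion [x, y, z, w].
In Python, from plant import r gives the robot as it stands. The module is installed in compiled form; this text tells all that it offers.
- The arm moves only by the shell command python3 -m jog 'ROWS' [FORCE]. ROWS is JSON, a list of rows, each an object with "translation": the shift along the tool's x, y, z in units of 40 mm (1.0 is 40 mm), a list of three; "twist": the turn about the tool's z in units of 6 degrees (1.0 is 6 degrees); "claw": the opening in per cent of the stroke, from 0 (shut) to 100 (fully open). A call has 1 to 20 rows; each row shifts and turns the commanded pose from where the row before left it, along the tool's axes as they then stand; what a row does not reach is not made up. A row lasts 1/12 s, in which the tool goes at most 41.7 mm and 7.16 degrees, less where a joint would pass 70% of its speed; a pose out of reach is approached as far as the arm can. A call is refused whole if a number of a shift passes 1 or a number of a turn 1, either way. A call with a gripper value outside its range is refused whole. The fingers move at their own pace and stop on an object; FORCE is the grip in N (left out, the last holds). Time passes only in rows, so rows that do not move let the fingers close. It gives the time, the measured TCP pose, the force and the opening at its end, in the units of the state.
- r.get_state(): the state, without advancing time (a new reading comes with each control period).
- r.snapshot(name): name is "scene" or "top"; returns a dict with "img" (400x640x3 uint8, red, green, blue), "fx", "fy", "cx", "cy" (pixels), "dist_coeffs" ([k1, k2, p1, p2, k3] as OpenCV has them; the pictures are not rectified), "origin" and "rotation" of the camera in the world. Camera axes: x right, y up, looking along -z (the intrinsics and any distortion apply to the point x, -y, -z); pixel columns grow to the right and rows downward; lengths in m; the calibration is good to about 2 mm. A picture is of the moment at which its call begins. There is no depth.
- r.finish_job(): hands the job in, once; it reports no verdict.
Trained networks look in the newest picture that a camera, given by its name, has taken for a name from the list of things; names that differ only in an ending like _2 or _b are one class to them, and where a whole thing is asked for, a point or a joint stands for the part that bears it (a point fixed in the world has none). Each returns a list of dicts, best first, with "confidence" (0 to 1); they miss things now and then, are a little off and sometimes report something else, mostly with a low value. They report only what shows in the picture. A call takes as long as a camera call.
- r.spot_in(label, camera): "rect" ([left, top, right, bottom] in pixels, round what is visible of it).
- r.spot_point(label, camera): "location" ([row, column] in pixels: a listed point, or the origin of a listed thing).
The state is a dict: "clock": time; "q": joint angles; "qd": joint speeds; "joint_torque": joint torques, N m; "tool_pos": TCP position; "eef_rot": TCP orientation; "contact_force": force on the tool from outside, world axes, zero at the start; "moment": the same for the moment, N m; "opening": opening from 0.0 (shut) to 1.0 (fully open).
Only numpy, scipy, OpenCV 4.12 (cv2) and the standard library are available. Lean on these libraries where they do the work, as an engineer would, in place of code of your own. Each camera call takes 0.05 s, during which the arm holds its last target. There are 200 camera calls.

### The job

The banding wheel's bearing needs greasing: take the hooked pick from its rest, reach the hook down behind the bow of the retaining clip and pry the clip back out of its groove until it is wholly clear of the spindle, leaving it lying flat on the wheel base. Do it with the pick only (the fingers do not touch the clip), feeling your way gently so that neither clip nor wheel is pressed hard, then lay the pick back in the notches of its rest, let go, and leave everything else where it stands.

Things in the scene. Friction and masses are not known exactly. Their poses are not given: they have to be found in the camera images.
- wheel: Base of a banding wheel (potter's hand turntable), head taken off: a fixed blue round casting, 200 mm across at the foot, with a flat top 184 mm across at 45 mm above the table, from which a vertical spindle rises. Origin: on its axis, at the table. z up; x points from the fitted clip's bow towards the clip's open end. Pressing on wheel or clip with over 25 N damages them.
- spindle (a point): Where the spindle's axis meets the flat top of the wheel base, 45 mm above the table. The spindle is 26 mm in diameter from 7 to 32 mm above this point; from 0 to 7 mm is its groove, 20 mm in diameter, in which the clip sits, lying on the flat top.
- clip: Retaining clip: a flat U of bright spring steel 5 mm thick, 40 mm long, about 38 mm wide, 50 g. Origin: on its underside, at the centre of the neck it grips (on the spindle's axis while fitted). z up, x towards its open end: two sprung arms reach x = +11 mm with curled ends that close behind the neck. It slides easily once off.
- clip_bow (a point): Middle of the clip's bow, a flat bar 8 mm wide (24.5 mm behind the clip's origin, 2.5 mm up). Between the bow's inner edge and the 26 mm spindle is a clear opening 7.5 mm long and about 14 mm wide, down to the flat top. Pulled by the bow towards the clip's -x it resists with about 8 to 14 N, then snaps off within about 10 mm; after 26 mm it is wholly clear of the spindle.
- pick: Hooked pick: a square dark wooden handle 100 mm long, 14 x 14 mm, with a steel shank out of its front end, 5 mm thick, that ends in a hook turned straight down, 4 mm thick and flat-ended. Origin: centre of the handle; x along the handle towards the hook, z up. The hook's end is 45 mm below the origin. About 80 g; centre of mass 15 to 25 mm ahead of the origin.
- handle_front (a point): Centre of the front end of the pick's handle, 50 mm ahead of its origin. The shank is adjustable and clamped tight here: the hook's centre line stands 47 to 87 mm ahead of this point, different each time and not measured, so the hook must be found by sight or touch, for instance by gently touching the side of the spindle with it.
- rest: Fixed wooden rest for the pick: a plate 120 x 70 x 8 mm with two uprights 9 mm thick at x = -36 and +36 mm, each with a notch 26 mm wide, 14 mm deep, its floor 50 mm above the table. Origin: centre of its underside; x along the lying pick towards the hook. The pick's origin lies 57 mm above it, within 3 mm at the start. The 63 mm between the uprights is open for fingers from above.
- wheel_head: The removed wheel head, a blue disc 220 mm across and 18 mm thick, flat on the table. Not to be disturbed. Origin: centre of its underside.
- washer: A thick steel ring, 56 mm across, hole 30 mm, 10 mm thick, flat on the table near the rest and wheel. Not to be disturbed. Origin: centre of its underside.
- cone: Small grey-brown clay cone, 68 mm across, 85 mm high. Not to be disturbed. Origin: centre of its underside.
- squeeze: White bottle with a blue cap, 60 mm across, 160 mm high. Not to be disturbed. Origin: centre of its underside.
- brush: A brush lying on the table. Not to be disturbed. Origin: centre of its underside.

How it is judged:
On the way, in this order (a step that is already met when the one before it is completed fails the run):
1. the pick is lifted out of its rest, at least 30 mm (z of pick in the frame of rest above 0.087 m), for 0.1 s.
2. the pick bears on the clip (over 3 N) while the clip is still in its groove (contact force between pick and clip above 3 N and horizontal distance between clip and spindle below 0.009 m), for 0.05 s.
3. the clip is out of the groove, 26 mm or more from its seat (horizontal distance between clip and spindle above 0.026 m), for 0.1 s.
At the end, for the whole second after the job is handed in: The clip lies flat (within 0.08 rad) and still on the wheel base's top, its origin 26 mm or more from the spindle's axis; the pick lies still and level (within 0.1 rad) in both notches of its rest, its origin within 15 mm along and 10 mm across the rest's origin and 53 to 61 mm up, let go (horizontal distance between clip and spindle above 0.026 m and height (world z) of clip between 0.041 and 0.049 m and angle between clip's own z axis and vertical below 0.08 rad and linear speed of each of clip, pick below 0.02 m/s and x of pick in the frame of rest between -0.015 and 0.015 m and y of pick in the frame of rest between -0.01 and 0.01 m and z of pick in the frame of rest between 0.053 and 0.061 m and angle between pick's own z axis and vertical below 0.1 rad and angle between the x axis of pick and the x axis of rest, either way round below 0.35 rad); the robot touches nothing.
It fails at once if the pick is pressed on the clip with more than 25 N (contact force between pick and clip above 25 N).
It fails at once if the pick is pressed on the wheel or its spindle with more than 25 N (contact force between pick and wheel above 25 N).
It fails at once if the fingers touch the clip (contact force between the fingers and clip above 0.5 N).
It fails at once if another thing on the table is shifted by more than 30 mm (distance of any of wheel_head, washer, cone, squeeze, brush from where it was at the start of the episode above 0.03 m).
It also fails if it takes over 61 s, if anything falls off the work surface, if the arm or the gripper's body presses on something with over 40 N, if the wrist force passes 120 N, or if a joint passes its speed limit or range.

## Working session

There is one attempt and no reset: what is moved stays moved. The work goes in short steps, Python scripts to look and compute and a shell command to move; the robot and the scene stay as the last step left them, time stands still between calls to the robot, and variables do not carry over. Pictures are saved under pics/ and viewed, about 8 in all and at most 12, crops included, and the job is handed in when it is done.

```bash
mkdir -p pics; cat > h.py <<'E'
import numpy as np, cv2, json
from plant import r
from scipy.spatial.transform import Rotation as R
def cam(n,save=None):
    s=r.snapshot(n)
    if save: cv2.imwrite('pics/'+save,s['img'][:,:,::-1])
    return s
def K(s): return np.array([[s['fx'],0,s['cx']],[0,s['fy'],s['cy']],[0,0,1.]])
def ray(s,uv):
    p=cv2.undistortPoints(np.array([[uv]],float),K(s),np.array(s['dist_coeffs']))[0,0]
    d=np.array(s['rotation'])@np.array([p[0],-p[1],-1.]); return np.array(s['origin']),d
def at(s,uv,z):
    o,d=ray(s,uv); return o+d*(z-o[2])/d[2]
def proj(s,P):
    P=np.atleast_2d(P); c=(P-np.array(s['origin']))@np.array(s['rotation'])
    c=c*[1,-1,-1]
    return cv2.projectPoints(c,np.zeros(3),np.zeros(3),K(s),np.array(s['dist_coeffs']))[0][:,0]
E
python3 - <<'E'
from h import *
S={n:cam(n,n+'0.png') for n in('scene','top')}
st=r.get_state();print({k:np.round(st[k],3).tolist() for k in('clock','tool_pos','eef_rot','contact_force','opening')})
for n in S: print(n,np.round(S[n]['origin'],3),np.round(S[n]['rotation'],3).tolist(),S[n]['fx'])
Z=dict(wheel=0,spindle=.045,clip=.045,clip_bow=.0475,pick=.057,handle_front=.057,rest=0,wheel_head=0,washer=0,cone=0,squeeze=0,brush=0)
for l,z in Z.items():
  for n in S:
    for d in r.spot_point(l,n)[:2]:
      v,u=d['location'];print(l,n,round(d['confidence'],2),round(u),round(v),np.round(at(S[n],(u,v),z),4))
E
```

```text
{'clock': 0.1, 'tool_pos': [0.199, 0.592, 0.238], 'eef_rot': [0.162, 0.987, -0.001, -0.0], 'contact_force': [0.048, 0.04, 0.025], 'opening': 1.0}
scene [ 1.123 -0.124  0.882] [0.232, 0.195, 0.616, 0.727] 378.98227615874646
top [ 0.41  -0.024  1.07 ] [0.055, -0.064, -0.697, 0.712] 367.2830846276283Traceback (most recent call last):
  File "<stdin>", line 9, in <module>
  File "h.py", line 13, in at
    o,d=ray(s,uv); return o+d*(z-o[2])/d[2]
        ~~~^^^^^^
  File "h.py", line 11, in ray
    d=np.array(s['rotation'])@np.array([p[0],-p[1],-1.]); return np.array(s['origin']),d
      ~~~~~~~~~~~~~~~~~~~~~~~^~~~~~~~~~~~~~~~~~~~~~~~~~~
ValueError: matmul: Input operand 1 has a mismatch in its core dimension 0, with gufunc signature (n?,k),(k,m?)->(n?,m?) (size 3 is different from 4)
```

```bash
sed -i "s/s=r.snapshot(n)/s=dict(r.snapshot(n)); s['rotation']=R.from_quat(s['rotation']).as_matrix()/" h.py
python3 - <<'E'
from h import *
S={n:cam(n,n+'0.png') for n in('scene','top')}
Z=dict(spindle=.045,clip=.045,clip_bow=.0475,pick=.057,handle_front=.057,rest=0,wheel_head=0,washer=0,cone=0,squeeze=0,brush=0)
for l,z in Z.items():
  for n in S:
    for d in r.spot_point(l,n)[:2]:
      v,u=d['location'];print(l,n,round(d['confidence'],2),round(u),round(v),np.round(at(S[n],(u,v),z),4))
print(r.get_state()['clock'])
cv2.imwrite('pics/both.png',cv2.resize(np.vstack([S['scene']['img'],S['top']['img']])[:,:,::-1],None,fx=.75,fy=.75,interpolation=cv2.INTER_AREA))
E
```

```text
spindle scene 0.77 382 237 [0.676  0.1034 0.045 ]
spindle top 0.74 282 169 [0.6737 0.1003 0.045 ]
clip scene 0.61 381 234 [0.6673 0.1043 0.045 ]
clip top 0.41 281 171 [0.6676 0.1049 0.045 ]
clip_bow scene 0.46 374 226 [0.6425 0.0924 0.0475]
clip_bow top 0.46 286 178 [0.645  0.0891 0.0475]
pick scene 0.68 204 192 [ 0.4716 -0.3376  0.057 ]
pick scene 0.6 382 236 [0.6822 0.1022 0.057 ]
pick top 0.53 434 246 [ 0.4605 -0.3283  0.057 ]
handle_front scene 0.54 202 204 [ 0.5076 -0.3428  0.057 ]
handle_front top 0.48 440 228 [ 0.512  -0.3478  0.057 ]
rest scene 0.85 213 202 [ 0.4639 -0.3266  0.    ]
rest top 0.65 428 246 [ 0.4619 -0.327   0.    ]
wheel_head scene 0.67 458 151 [ 0.3901  0.4297 -0.    ]
wheel_head top 0.93 170 262 [0.3988 0.4228 0.    ]
washer scene 0.47 279 191 [ 0.4553 -0.1394  0.    ]
washer top 0.63 361 253 [ 0.4391 -0.1327  0.    ]
washer top 0.43 427 158 [ 0.7281 -0.3332  0.    ]
cone scene 0.96 210 290 [ 0.7279 -0.3354  0.    ]
cone top 0.69 430 157 [ 0.7325 -0.3424  0.    ]
squeeze scene 0.69 152 260 [ 0.6217 -0.4797  0.    ]
squeeze top 0.67 475 201 [ 0.5989 -0.4757  0.    ]
squeeze top 0.23 283 171 [0.6785 0.104  0.    ]
brush scene 0.7 461 216 [0.6225 0.3495 0.    ]
brush top 0.82 194 190 [0.6148 0.3695 0.    ]
1.35
```

View pics/both.png

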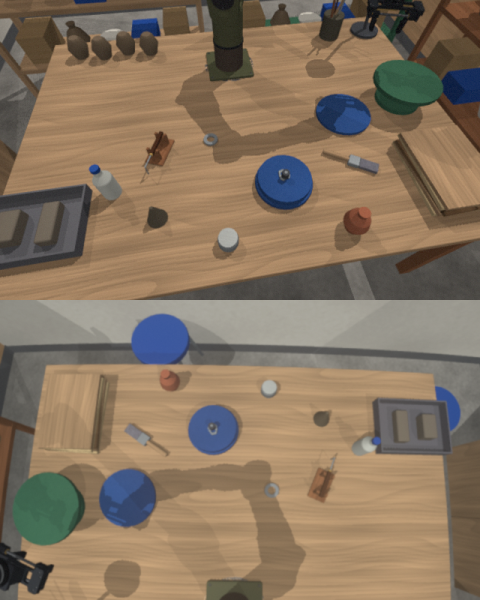

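```bash
python3 - <<'E'
import cv2,numpy as np
a=cv2.imread('pics/scene0.png');b=cv2.imread('pics/top0.png')
def c(i,u,v,w=33,h=25):return cv2.resize(i[v-h:v+h,u-w:u+w],(396,300),interpolation=cv2.INTER_CUBIC)
cv2.imwrite('pics/crops.png',np.vstack([np.hstack([c(a,205,205),c(a,380,232)]),np.hstack([c(b,435,235),c(b,284,172)])]))
E
```

```text
(no output)
```

View pics/crops.png

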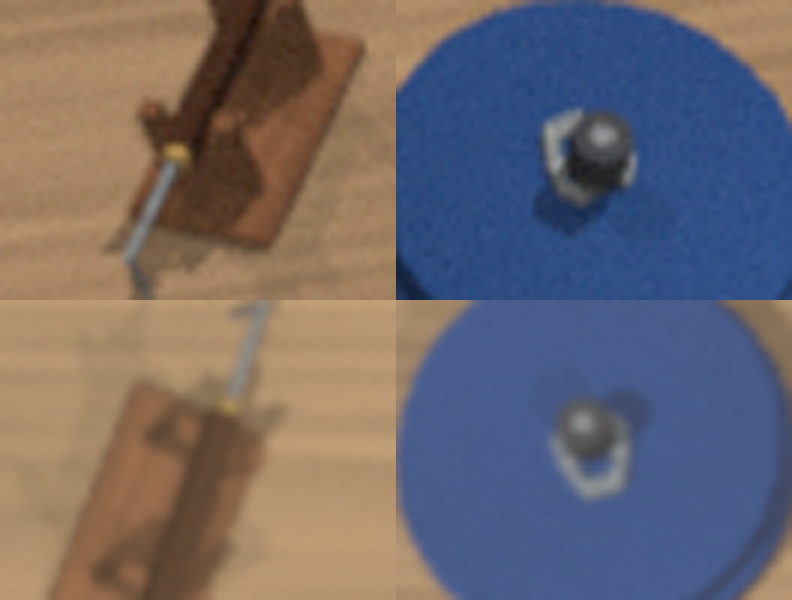

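```bash
python3 - <<'E'
from h import *
import pickle
S={n:cam(n) for n in('scene','top')}
pickle.dump(S,open('S0.pkl','wb'))
for nm,n,u,v,z in [('ferr','scene',201.5,205,.057),('ferr','top',440.2,227.5,.057),('elbow','scene',193.7,223,.057),('plate FR','scene',216.2,220.8,.008),('plate BR','scene',232.3,187,.008),('plate FR','top',423.7,223.7,.008),
 ('bow','scene',373.2,232.5,.05),('bow','top',285.8,179.,.05),('spintop','scene',347+206/6,207+136/6,.077),('spintop','top',251+190/6,147+127/6,.077)]:
  print(nm,n,np.round(at(S[n],(u,v),z),4))
# wheel: blue top fit, flat top z=.045, R=.092
for n in S:
  hsv=cv2.cvtColor(S[n]['img'],cv2.COLOR_RGB2HSV); m=cv2.inRange(hsv,(100,90,60),(130,255,255))
  c=proj(S[n],[.675,.102,.045])[0]; k=np.zeros_like(m); cv2.circle(k,tuple(int(x) for x in c),55,255,-1); m&=k
  cs=max(cv2.findContours(m,0,1)[0],key=cv2.contourArea)[:,0].astype(float)
  P=np.array([at(S[n],p,.045)[:2] for p in cs])
  print(n,len(P),P.min(0),P.max(0))
  # robust fit with fixed radius: points nearest the silhouette on far side are the top rim
  from scipy.optimize import least_squares
  f=least_squares(lambda c:np.hypot(*(P-c).T)-.092,[.675,.102],loss='soft_l1',f_scale=.001);print(f.x, np.round(np.percentile(f.fun,[5,50,95]),4))
def crop(n,P,w=44,h=33):
  u,v=proj(S[n],P)[0].astype(int); print(n,u-w,v-h,'scale 9'); return cv2.resize(S[n]['img'][v-h:v+h,u-w:u+w,::-1],(w*9,h*9),interpolation=cv2.INTER_CUBIC)
cv2.imwrite('pics/hook.png',np.vstack([crop('scene',[.56,-.36,.04],w=33),crop('top',[.56,-.36,.04],w=33)]))
E
```

```text
ferr scene [ 0.5119 -0.3441  0.057 ]
ferr top [ 0.512  -0.3478  0.057 ]
elbow scene [ 0.5653 -0.3626  0.057 ]
plate FR scene [ 0.5349 -0.317   0.008 ]
plate BR scene [ 0.4259 -0.2709  0.008 ]
plate FR top [ 0.5273 -0.3146  0.008 ]
bow scene [0.6634 0.0841 0.05  ]
bow top [0.6424 0.0887 0.05  ]
spintop scene [0.6737 0.0991 0.077 ]
spintop top [0.667  0.0957 0.077 ]
scene 208 [ 0.58391455 -0.00526473] [0.78623053 0.18769178]
[0.68935044 0.09075835] [0.0013 0.0045 0.0142]
top 182 [0.56804823 0.0032422 ] [0.75736455 0.18798417]
[0.6629872  0.09566631] [-0.0009  0.0011  0.003 ]
scene 163 191 scale 9
top 409 178 scale 9
```

View pics/hook.png

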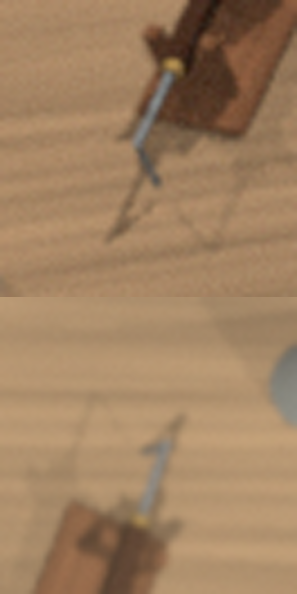

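```bash
cat > fit.py <<'E'
from h import *
import pickle
from scipy.optimize import least_squares, minimize
S=pickle.load(open('S0.pkl','rb'))
t=np.linspace(0,2*np.pi,120); C=np.c_[np.cos(t),np.sin(t)]
def circ(c,rad,z): return np.c_[np.array(c)+rad*C,np.full(120,z)]
for n in S:
  hsv=cv2.cvtColor(S[n]['img'],cv2.COLOR_RGB2HSV); m=cv2.inRange(hsv,(100,90,50),(130,255,255))
  c=proj(S[n],[.67,.1,.045])[0]; k=np.zeros_like(m); cv2.circle(k,tuple(int(x) for x in c),62,255,-1); m&=k
  cs=cv2.convexHull(max(cv2.findContours(m,0,1)[0],key=cv2.contourArea))[:,0].astype(np.float32)
  def f(p):
    h=cv2.convexHull(np.vstack([proj(S[n],circ(p,.092,.045)),proj(S[n],circ(p,.1,0))]).astype(np.float32))
    return [cv2.pointPolygonTest(h,(float(q[0]),float(q[1])),True) for q in cs]
  s=least_squares(f,[.67,.1],loss='soft_l1',diff_step=1e-3);print(n,s.x,np.round(np.percentile(s.fun,[5,50,95]),2))
  S[n]['c']=s.x
out=[]
for n in S:
  c=S[n]['c']; u,v=proj(S[n],[*c,.05])[0].astype(int); w,h=25,19; k=16
  im=cv2.resize(S[n]['img'][v-h:v+h,u-w:u+w,::-1],None,fx=k,fy=k,interpolation=cv2.INTER_CUBIC)
  im2=im.copy()
  P=lambda X:((proj(S[n],X)-[u-w,v-h]+.5)*k).astype(int)
  cv2.polylines(im2,[P(circ(c,.013,.077))],1,(0,255,0)); cv2.polylines(im2,[P(circ(c,.013,.052))],1,(0,200,0))
  for yaw,col in((15,(0,0,255)),(35,(0,255,255)),(55,(255,0,255))):
    a=np.radians(yaw); b=np.array(c)-.0245*np.array([np.cos(a),np.sin(a)])
    cv2.circle(im2,tuple(int(x) for x in P([*b,.05])[0]),4,col,-1)
  out.append(np.hstack([im,im2]))
im=np.vstack(out);print(im.shape);cv2.imwrite('pics/clip.png',cv2.resize(im,(790,600)))
E
python3 fit.py
```

```text
scene [0.67045052 0.09899129] [-0.    0.86  1.66]
top [0.67303394 0.10103799] [0.52 0.92 2.49]
(1216, 1600, 3)
```

View pics/clip.png

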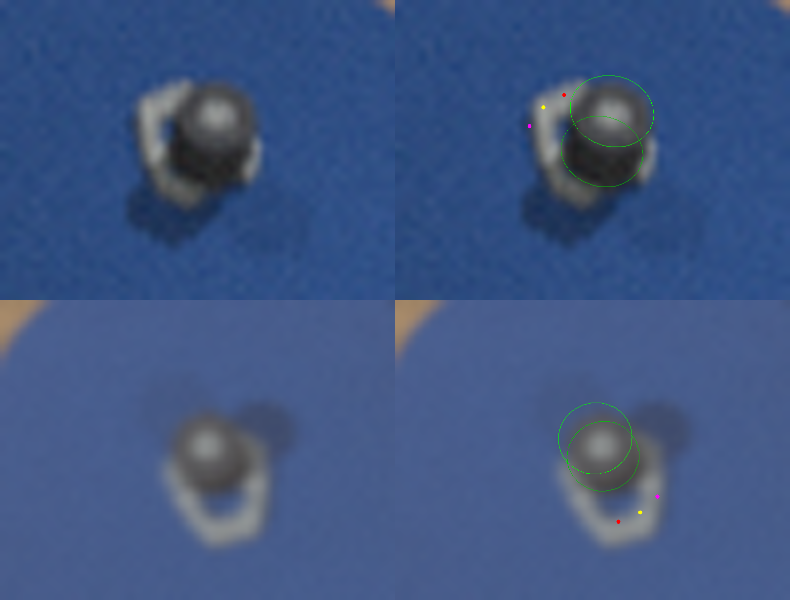

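```bash
cat >> fit.py <<'E'
print('----')
L=dict(top=dict(A=(170,475),B=(205,540),C=(258,532),D=(268,450),top=(212,453)),scene=dict(a=(190,82),b=(138,102),c=(155,178),d=(185,205),top=(215,113)))
for n in S:
  c=S[n]['c']; u,v=proj(S[n],[*c,.05])[0].astype(int); W={}
  for k,(x,y) in L[n].items():
    if n=='top': y-=300
    W[k]=at(S[n],(u-25+x/7.9-.5,v-19+y/7.9-.5),.077 if k=='top' else .05)[:2]; print(n,k,np.round(W[k],4))
  if n=='top':
    d=W['C']-W['B']; print('yaw BC',np.degrees(np.arctan2(-d[0],d[1]))+180, np.linalg.norm(d)); d=(W['A']+W['D']-W['B']-W['C'])/2; print('yaw axis',np.degrees(np.arctan2(d[1],d[0])),d)
E
python3 fit.py | sed 1,/----/d; sed -i '/^import pickle/!b' fit.py
```

```text
scene a [0.6432 0.1006]
scene b [0.6478 0.0821]
scene c [0.6761 0.0807]
scene d [0.6872 0.0878]
scene top [0.671  0.0982]
top A [0.6663 0.1148]
top B [0.6425 0.1011]
top C [0.6458 0.0821]
top D [0.6764 0.0797]
top top [0.6678 0.0967]
yaw BC 10.045231223079725 0.019278180036910016
yaw axis 11.713916576302525 [0.02717164 0.00563386]
```

```bash
python3 -m jog '[{"translation":[-0.75,-0.6,0],"twist":0,"claw":100},{"translation":[-0.75,-0.6,0],"twist":0,"claw":100},{"translation":[-0.75,-0.6,0],"twist":0,"claw":100},{"translation":[-0.75,-0.6,0],"twist":0,"claw":100},{"translation":[-0.75,-0.6,0],"twist":0,"claw":100},{"translation":[-0.75,-0.6,0],"twist":0,"claw":100},{"translation":[-0.75,-0.6,0],"twist":0,"claw":100},{"translation":[-0.75,-0.6,0],"twist":0,"claw":100},{"translation":[-0.75,-0.6,0],"twist":0,"claw":100},{"translation":[-0.75,-0.6,0],"twist":0,"claw":100},{"translation":[-0.75,-0.6,0],"twist":0,"claw":100},{"translation":[-0.75,-0.6,0],"twist":0.4,"claw":100},{"translation":[-0.35,-0.9,0],"twist":0,"claw":100},{"translation":[-0.35,-0.9,0],"twist":0,"claw":100},{"translation":[-0.35,-0.9,0],"twist":0,"claw":100},{"translation":[-0.35,-0.9,0],"twist":0,"claw":100},{"translation":[-0.35,-0.9,0],"twist":0,"claw":100},{"translation":[-0.35,-0.9,0],"twist":0,"claw":100},{"translation":[-0.35,-0.9,0],"twist":0,"claw":100},{"translation":[-0.35,-0.9,0],"twist":0,"claw":100}]'
cat > go.py <<'E'
import sys
from h import *
# python go.py x y z [handle yaw deg] -> rows needed: tool shift in units and twist
st=r.get_state(); M=R.from_quat(st['eef_rot']).as_matrix()
a=list(map(float,sys.argv[1:])); d=np.array(a[:3])-st['tool_pos']
yaw=np.degrees(np.arctan2(-M[1,0],-M[0,0]))
print('clock',st['clock'],'tcp',np.round(st['tool_pos'],4),'yaw',round(yaw,2),'tilt z',np.round(M[:,2],4),'F',np.round(st['contact_force'],2),'open',round(st['opening'],3))
print('units',np.round(M.T@d/.04,3),'twist', round((yaw-a[3])/6,3) if len(a)>3 else '')
E
python3 go.py .4765 -.3324 .1 -21
python3 - <<'E'
from h import *
import pickle
S=pickle.load(open('S0.pkl','rb')); print(at(S['top'],(445.2,210.4),.057),at(S['scene'],(193.4,222.8),.057),at(S['scene'],(197.9,231.9),.012))
E
```

```text
clock: 3.12
tool_pos: [0.4499, -0.1064, 0.239]
eef_rot: [0.182, 0.983, 0.0, 0.0]
contact_force: [1.5, 0.9, 0.1]
opening: 1.001
clock 3.1167 tcp [ 0.4499 -0.1064  0.239 ] yaw -21.01 tilt z [ 7.e-04 -1.e-04 -1.e+00] F [1.49 0.86 0.11] open 1.001
units [-2.644 -5.037  3.475] twist -0.001
[ 0.56063561 -0.36361292  0.057     ] [ 0.56457522 -0.36332185  0.057     ] [ 0.56482516 -0.36383577  0.012     ]
```

```bash
python3 -m jog '[{"translation":[-0.44,-0.84,0],"twist":0,"claw":100},{"translation":[-0.44,-0.84,0],"twist":0,"claw":100},{"translation":[-0.44,-0.84,0],"twist":0,"claw":100},{"translation":[-0.44,-0.84,0],"twist":0,"claw":100},{"translation":[-0.44,-0.84,0],"twist":0,"claw":100},{"translation":[-0.44,-0.84,0],"twist":0,"claw":100},{"translation":[0,0,0.7],"twist":0,"claw":100},{"translation":[0,0,0.9],"twist":0,"claw":100},{"translation":[0,0,0.9],"twist":0,"claw":100},{"translation":[0,0,0.9],"twist":0,"claw":100},{"translation":[0,0,0],"twist":0,"claw":100}]'
python3 go.py .4765 -.3324 .038 -21
python3 - <<'E'
from h import *
S={n:cam(n) for n in('scene','top')}
o=[]
for n in S:
  u,v=proj(S[n],[.48,-.33,.06])[0].astype(int); o.append(cv2.resize(S[n]['img'][v-30:v+30,u-40:u+40,::-1],(400,300),interpolation=cv2.INTER_CUBIC))
cv2.imwrite('pics/g1.png',np.hstack(o))
E
```

```text
clock: 4.03
tool_pos: [0.4723, -0.3283, 0.0967]
eef_rot: [0.182, 0.983, 0.002, -0.006]
contact_force: [-0.4, 0.6, -0.8]
opening: 1.001
clock 4.0333 tcp [ 0.4723 -0.3283  0.0967] yaw -20.99 tilt z [-0.0103  0.006  -0.9999] F [-0.36  0.64 -0.79] open 1.001
units [-0.151 -0.061  1.465] twist 0.002
```

View pics/g1.png

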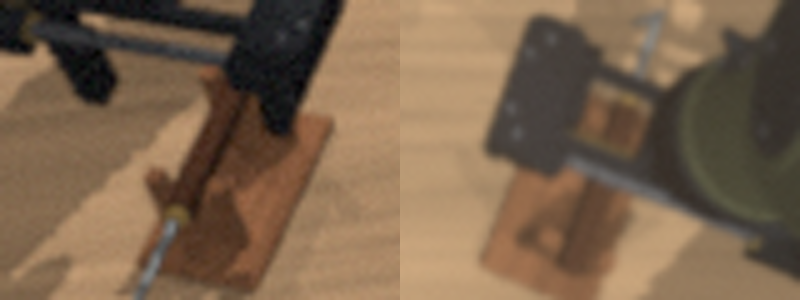

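```bash
python3 -m jog '[{"translation":[-0.1,-0.06,0.5],"twist":0,"claw":100},{"translation":[0,0,0.5],"twist":0,"claw":100},{"translation":[0,0,0.46],"twist":0,"claw":100},{"translation":[0,0,0],"twist":0,"claw":100},{"translation":[0,0,0],"twist":0,"claw":100}]'
python3 go.py .4765 -.3324 .038 -21
```

```text
clock: 4.55
tool_pos: [0.4803, -0.3348, 0.0462]
eef_rot: [0.182, 0.983, -0.0, 0.001]
contact_force: [0.2, 0.1, -0.2]
opening: 1.001
clock 4.55 tcp [ 0.4803 -0.3348  0.0462] yaw -21.01 tilt z [ 0.0021 -0.0013 -1.    ] F [ 0.21  0.13 -0.23] open 1.001
units [0.111 0.022 0.205] twist -0.002
```

```bash
python3 -m jog '[{"translation":[0.1,0,0.2],"twist":0,"claw":100},{"translation":[0,0,0],"twist":0,"claw":0},{"translation":[0,0,0],"twist":0,"claw":0},{"translation":[0,0,0],"twist":0,"claw":0},{"translation":[0,0,0],"twist":0,"claw":0},{"translation":[0,0,0],"twist":0,"claw":0},{"translation":[0,0,0],"twist":0,"claw":0},{"translation":[0,0,0],"twist":0,"claw":0},{"translation":[0,0,0],"twist":0,"claw":0}]' 60
python3 go.py .4765 -.3324 .038 -21
```

```text
clock: 5.3
tool_pos: [0.4755, -0.3328, 0.0363]
eef_rot: [0.182, 0.983, 0.0, -0.0]
contact_force: [-0.7, -0.4, -0.3]
opening: 0.414
clock 5.3 tcp [ 0.4755 -0.3328  0.0363] yaw -21.01 tilt z [-0.e+00  1.e-04 -1.e+00] F [-0.68 -0.38 -0.3 ] open 0.414
units [-0.021  0.018 -0.043] twist -0.001
```

```bash
python3 -m jog '[{"translation":[0,0,0],"twist":0,"claw":0},{"translation":[0,0,0],"twist":0,"claw":0},{"translation":[0,0,0],"twist":0,"claw":0},{"translation":[0,0,0],"twist":0,"claw":0},{"translation":[0,0,0],"twist":0,"claw":0},{"translation":[0,0,0],"twist":0,"claw":0},{"translation":[0,0,0],"twist":0,"claw":0},{"translation":[0,0,0],"twist":0,"claw":0}]' 60
python3 go.py .4765 -.3324 .038 -21
```

```text
clock: 5.97
tool_pos: [0.4755, -0.3327, 0.0363]
eef_rot: [0.182, 0.983, 0.0, 0.0]
contact_force: [-0.1, 0.1, -0.4]
opening: 0.147
clock 5.9667 tcp [ 0.4755 -0.3327  0.0363] yaw -21.01 tilt z [ 0.e+00  1.e-04 -1.e+00] F [-0.13  0.15 -0.41] open 0.147
units [-0.021  0.016 -0.043] twist -0.001
```

```bash
python3 -m jog '[{"translation":[0,0,-0.3],"twist":0,"claw":0},{"translation":[0,0,-0.6],"twist":0,"claw":0},{"translation":[0,0,-0.8],"twist":0,"claw":0},{"translation":[0,0,-0.9],"twist":0,"claw":0},{"translation":[0,0,0],"twist":-0.5,"claw":0},{"translation":[0,0,0],"twist":-1,"claw":0},{"translation":[0,0,0],"twist":-1,"claw":0},{"translation":[0,0,0],"twist":-1,"claw":0},{"translation":[0,0,0],"twist":-1,"claw":0},{"translation":[0,0,0],"twist":-1,"claw":0},{"translation":[0,0,0],"twist":0,"claw":0}]'
python3 go.py .5354 .0686 .14 12
```

```text
clock: 6.88
tool_pos: [0.4751, -0.3331, 0.141]
eef_rot: [-0.106, 0.994, -0.0, 0.0]
contact_force: [-0.4, 0.3, -0.9]
opening: 0.139
clock 6.8833 tcp [ 0.4751 -0.3331  0.141 ] yaw 12.11 tilt z [ 2.e-04 -2.e-04 -1.e+00] F [-0.39  0.33 -0.89] open 0.139
units [-3.581  9.504  0.023] twist 0.019
```

```bash
python3 -m jog '[{"translation":[-0.2,0.5,0],"twist":0,"claw":0},{"translation":[-0.32,0.85,0],"twist":0,"claw":0},{"translation":[-0.32,0.85,0],"twist":0,"claw":0},{"translation":[-0.32,0.85,0],"twist":0,"claw":0},{"translation":[-0.32,0.85,0],"twist":0,"claw":0},{"translation":[-0.32,0.85,0],"twist":0,"claw":0},{"translation":[-0.32,0.85,0],"twist":0,"claw":0},{"translation":[-0.32,0.85,0],"twist":0,"claw":0},{"translation":[-0.32,0.85,0],"twist":0,"claw":0},{"translation":[-0.32,0.85,0],"twist":0,"claw":0},{"translation":[-0.32,0.85,0],"twist":0,"claw":0},{"translation":[-0.18,0.5,0],"twist":0,"claw":0},{"translation":[0,0,0],"twist":0,"claw":0},{"translation":[0,0,0],"twist":0,"claw":0}]'
python3 go.py .5354 .0686 .0843 12
python3 - <<'E'
from h import *
S={n:cam(n) for n in('scene','top')}
u0=np.array([.978,.208]); o=[]
for n in S:
  u,v=proj(S[n],[.61,.085,.12])[0].astype(int); k=10; w,h=39,30
  im=cv2.resize(S[n]['img'][v-h:v+h,u-w:u+w,::-1],None,fx=k,fy=k,interpolation=cv2.INTER_CUBIC)
  st=r.get_state(); t=np.array(st['tool_pos'])
  for dz,col in((.0207,(0,255,0)),(-.0243,(0,0,255))):
    q=proj(S[n],[*(t[:2]+.0937*u0),t[2]+dz])[0]; p=((q-[u-w,v-h]+.5)*k).astype(int); cv2.circle(im,tuple(int(x) for x in p),3,col,-1)
  print(n,u-w,v-h); o.append(im)
cv2.imwrite('pics/h1.png',cv2.resize(np.vstack(o),None,fx=.5,fy=.5))
E
```

```text
clock: 8.05
tool_pos: [0.5367, 0.0703, 0.1409]
eef_rot: [-0.105, 0.994, 0.0, 0.0]
contact_force: [-0.1, -0.1, -0.5]
opening: 0.147
clock 8.05 tcp [0.5367 0.0703 0.1409] yaw 12.04 tilt z [ 7.e-04  4.e-04 -1.e+00] F [-0.14 -0.06 -0.53] open 0.147
units [ 0.041 -0.036  1.414] twist 0.007
scene 332 169
top 245 155
```

View pics/h1.png

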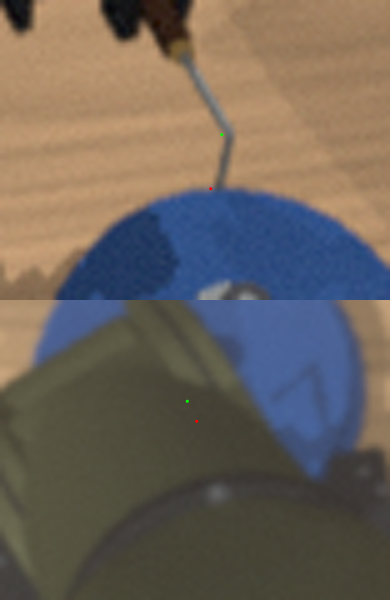

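```bash
python3 - <<'E'
from h import *
s=cam('scene'); t=np.array(r.get_state()['tool_pos']); u=np.array([.978,.208]); n=np.array([-.208,.978])
for nm,x,y,z in(('elbow',230,133,t[2]+.0207),('tip',219,187,t[2]-.0243),('ferr',180,50,t[2]+.0207)):
  p=at(s,(332+x/5-.5,169+y/5-.5),z)[:2]; d=p-t[:2]; print(nm,np.round(p,4),'along',round(d@u,4),'lat',round(d@n,4))
E
```

```text
elbow [0.6275 0.0907] along 0.0942 lat 0.0046
tip [0.6275 0.0907] along 0.0942 lat 0.0047
ferr [0.5751 0.079 ] along 0.0405 lat 0.0041
```

```bash
python3 -m jog '[{"translation":[0,-0.05,0.3],"twist":0,"claw":0},{"translation":[0,0,0.5],"twist":0,"claw":0},{"translation":[0,0,0.4],"twist":0,"claw":0},{"translation":[0,0,0.21],"twist":0,"claw":0},{"translation":[-0.15,0,0],"twist":0,"claw":0},{"translation":[-0.15,0,0],"twist":0,"claw":0},{"translation":[-0.1,0,0],"twist":0,"claw":0},{"translation":[-0.05,0,0],"twist":0,"claw":0},{"translation":[-0.05,0,0],"twist":0,"claw":0},{"translation":[0,0,0],"twist":0,"claw":0},{"translation":[0,0,0],"twist":0,"claw":0},{"translation":[0,0,0],"twist":0,"claw":0}]'
python3 go.py .5354 .0686 .0843 12
```

```text
clock: 9.2
tool_pos: [0.5564, 0.0708, 0.0841]
eef_rot: [-0.104, 0.995, -0.0, -0.0]
contact_force: [0.8, 0.1, -0.3]
opening: 0.146
clock 9.2 tcp [0.5564 0.0708 0.0841] yaw 11.99 tilt z [-1.e-04 -0.e+00 -1.e+00] F [ 0.79  0.13 -0.27] open 0.146
units [ 0.524  0.054 -0.005] twist -0.001
```

```bash
python3 -m jog '[{"translation":[-0.05,0,0],"twist":0,"claw":0},{"translation":[-0.05,0,0],"twist":0,"claw":0},{"translation":[0,0,0],"twist":0,"claw":0},{"translation":[0,0,0],"twist":0,"claw":0}]'; python3 -m jog '[{"translation":[-0.025,0,0],"twist":0,"claw":0},{"translation":[0,0,0],"twist":0,"claw":0},{"translation":[0,0,0],"twist":0,"claw":0}]'
```

```text
clock: 9.53
tool_pos: [0.5606, 0.0718, 0.0839]
eef_rot: [-0.104, 0.995, 0.0, 0.0]
contact_force: [0.7, -0.1, -1.0]
opening: 0.146
clock: 9.78
tool_pos: [0.5614, 0.0719, 0.0839]
eef_rot: [-0.104, 0.995, 0.0, -0.0]
contact_force: [0.7, 0.2, -2.3]
opening: 0.14
```

```bash
python3 -m jog '[{"translation":[-0.025,0,0],"twist":0,"claw":0},{"translation":[0,0,0],"twist":0,"claw":0},{"translation":[0,0,0],"twist":0,"claw":0}]'
```

```text
clock: 10.03
tool_pos: [0.5625, 0.0722, 0.0839]
eef_rot: [-0.104, 0.995, 0.0, 0.0]
contact_force: [0.5, -0.4, -1.0]
opening: 0.149
```

```bash
python3 -m jog '[{"translation":[-0.025,0,0],"twist":0,"claw":0},{"translation":[0,0,0],"twist":0,"claw":0},{"translation":[0,0,0],"twist":0,"claw":0}]'
```

```text
clock: 10.28
tool_pos: [0.5635, 0.0724, 0.0839]
eef_rot: [-0.104, 0.995, 0.0, 0.0]
contact_force: [0.5, -0.8, -0.4]
opening: 0.142
```

```bash
python3 -m jog '[{"translation":[-0.025,0,0],"twist":0,"claw":0},{"translation":[0,0,0],"twist":0,"claw":0},{"translation":[0,0,0],"twist":0,"claw":0}]'
```

```text
clock: 10.53
tool_pos: [0.5644, 0.0726, 0.0839]
eef_rot: [-0.104, 0.995, 0.0, 0.0]
contact_force: [0.5, -0.2, -0.7]
opening: 0.144
```

```bash
python3 -m jog '[{"translation":[-0.025,0,0],"twist":0,"claw":0},{"translation":[0,0,0],"twist":0,"claw":0},{"translation":[0,0,0],"twist":0,"claw":0}]'
```

```text
clock: 10.78
tool_pos: [0.5654, 0.0728, 0.0839]
eef_rot: [-0.104, 0.995, 0.0, 0.0]
contact_force: [-0.2, -0.2, -1.2]
opening: 0.144
```

```bash
python3 -m jog '[{"translation":[-0.025,0,0],"twist":0,"claw":0},{"translation":[0,0,0],"twist":0,"claw":0},{"translation":[0,0,0],"twist":0,"claw":0}]'
```

```text
clock: 11.03
tool_pos: [0.5663, 0.073, 0.0839]
eef_rot: [-0.104, 0.995, 0.0, -0.0]
contact_force: [-0.6, 0.8, 0.3]
opening: 0.143
```

```bash
python3 -m jog '[{"translation":[-0.02,0,0],"twist":0,"claw":0},{"translation":[0,0,0],"twist":0,"claw":0},{"translation":[0,0,0],"twist":0,"claw":0}]'; python3 -c "
from plant import r;s=r.get_state();print(s['contact_force'],s['moment'])"
```

```text
clock: 11.28
tool_pos: [0.5664, 0.0729, 0.0837]
eef_rot: [-0.104, 0.995, -0.0, -0.001]
contact_force: [-1.3, -0.5, -0.3]
opening: 0.144
[-1.28085774 -0.51942703 -0.33323621] [-0.00440661  0.47241358 -0.00543459]
```

```bash
python3 -m jog '[{"translation":[-0.02,0,0],"twist":0,"claw":0},{"translation":[0,0,0],"twist":0,"claw":0},{"translation":[0,0,0],"twist":0,"claw":0}]'; python3 -c "
from plant import r;s=r.get_state();print(s['contact_force'],s['moment'])"
```

```text
clock: 11.53
tool_pos: [0.5665, 0.0729, 0.0836]
eef_rot: [-0.104, 0.995, -0.0, -0.001]
contact_force: [-4.7, -0.7, 1.9]
opening: 0.142
[-4.7227423  -0.70430191  1.89896406] [-0.17340282  1.02241608  0.03028577]
```

```bash
python3 -m jog '[{"translation":[0.085,0,0],"twist":0,"claw":0},{"translation":[0,0,0],"twist":0,"claw":0},{"translation":[0,0,0],"twist":0,"claw":0},{"translation":[0,0,0],"twist":0,"claw":0}]';python3 go.py .5647 .0726 .0837 12
```

```text
clock: 11.87
tool_pos: [0.5656, 0.0729, 0.0842]
eef_rot: [-0.104, 0.995, 0.0, 0.001]
contact_force: [0.1, -0.7, -1.1]
opening: 0.14
clock 11.8667 tcp [0.5656 0.0729 0.0842] yaw 11.99 tilt z [ 2.e-03  7.e-04 -1.e+00] F [ 0.1  -0.66 -1.11] open 0.14
units [ 0.023 -0.002  0.012] twist -0.002
```

```bash
python3 -m jog '[{"translation":[0.02,0,0.05],"twist":0,"claw":0},{"translation":[0,0,0.1],"twist":0,"claw":0},{"translation":[0,0,0.05],"twist":0,"claw":0},{"translation":[0,0,0],"twist":0,"claw":0},{"translation":[0,0,0],"twist":0,"claw":0}]';python3 go.py .5647 .0726 .0837 12
```

```text
clock: 12.28
tool_pos: [0.5637, 0.0724, 0.0756]
eef_rot: [-0.104, 0.995, 0.0, -0.0]
contact_force: [0.2, -0.1, -0.7]
opening: 0.141
clock 12.2833 tcp [0.5637 0.0724 0.0756] yaw 12.0 tilt z [-4.e-04 -0.e+00 -1.e+00] F [ 0.18 -0.12 -0.67] open 0.141
units [-0.025 -0.001 -0.203] twist -0.001
```

```bash
python3 -m jog '[{"translation":[-0.022,0,0],"twist":0,"claw":0},{"translation":[0,0,0.025],"twist":0,"claw":0},{"translation":[0,0,0.025],"twist":0,"claw":0},{"translation":[0,0,0],"twist":0,"claw":0},{"translation":[0,0,0],"twist":0,"claw":0}]';python3 go.py .5647 .0726 .0837 12
```

```text
clock: 12.7
tool_pos: [0.5646, 0.0726, 0.0739]
eef_rot: [-0.104, 0.995, 0.0, -0.0]
contact_force: [0.0, 0.8, -1.1]
opening: 0.148
clock 12.7 tcp [0.5646 0.0726 0.0739] yaw 11.99 tilt z [-1.e-04  0.e+00 -1.e+00] F [ 0.04  0.8  -1.11] open 0.148
units [-0.001 -0.    -0.246] twist -0.001
```

```bash
python3 -m jog '[{"translation":[0,0,0.025],"twist":0,"claw":0},{"translation":[0,0,0],"twist":0,"claw":0},{"translation":[0,0,0],"twist":0,"claw":0}]';python3 go.py .5647 .0726 .0837 12
```

```text
clock: 12.95
tool_pos: [0.5646, 0.0726, 0.0729]
eef_rot: [-0.104, 0.995, 0.0, -0.0]
contact_force: [-0.4, 0.0, -0.5]
opening: 0.149
clock 12.95 tcp [0.5646 0.0726 0.0729] yaw 11.99 tilt z [-1.e-04  0.e+00 -1.e+00] F [-0.38  0.03 -0.49] open 0.149
units [-0.001 -0.001 -0.271] twist -0.001
```

```bash
python3 -m jog '[{"translation":[0,0,0.025],"twist":0,"claw":0},{"translation":[0,0,0],"twist":0,"claw":0},{"translation":[0,0,0],"twist":0,"claw":0}]';python3 go.py .5647 .0726 .0837 12
```

```text
clock: 13.2
tool_pos: [0.5646, 0.0726, 0.0719]
eef_rot: [-0.104, 0.995, 0.0, -0.0]
contact_force: [-0.2, -0.4, -0.5]
opening: 0.143
clock 13.2 tcp [0.5646 0.0726 0.0719] yaw 11.99 tilt z [-1.e-04  0.e+00 -1.e+00] F [-0.23 -0.37 -0.49] open 0.143
units [-0.001 -0.    -0.296] twist -0.002
```

```bash
python3 -m jog '[{"translation":[0,0,0.02],"twist":0,"claw":0},{"translation":[0,0,0],"twist":0,"claw":0},{"translation":[0,0,0],"twist":0,"claw":0}]';python3 go.py .5647 .0726 .0837 12
```

```text
clock: 13.45
tool_pos: [0.5646, 0.0726, 0.0711]
eef_rot: [-0.104, 0.995, 0.0, -0.0]
contact_force: [0.1, -0.1, -0.9]
opening: 0.143
clock 13.45 tcp [0.5646 0.0726 0.0711] yaw 11.99 tilt z [-0.e+00  1.e-04 -1.e+00] F [ 0.1  -0.09 -0.86] open 0.143
units [-0.001 -0.    -0.315] twist -0.002
```

```bash
python3 -m jog '[{"translation":[0,0,0.015],"twist":0,"claw":0},{"translation":[0,0,0],"twist":0,"claw":0},{"translation":[0.025,0,0],"twist":0,"claw":0},{"translation":[0.025,0,0],"twist":0,"claw":0},{"translation":[0.025,0,0],"twist":0,"claw":0},{"translation":[0,0,0],"twist":0,"claw":0},{"translation":[0,0,0],"twist":0,"claw":0}]';python3 go.py .5647 .0726 .0711 12
```

```text
clock: 14.03
tool_pos: [0.5625, 0.0723, 0.0707]
eef_rot: [-0.104, 0.995, 0.0, 0.001]
contact_force: [2.2, 0.8, -1.6]
opening: 0.145
clock 14.0333 tcp [0.5625 0.0723 0.0707] yaw 12.0 tilt z [ 1.5e-03  7.0e-04 -1.0e+00] F [ 2.19  0.81 -1.64] open 0.145
units [-0.057 -0.004 -0.01 ] twist -0.001
```

```bash
python3 -m jog '[{"translation":[0.025,0,0],"twist":0,"claw":0},{"translation":[0,0,0],"twist":0,"claw":0},{"translation":[0,0,0],"twist":0,"claw":0}]';python3 go.py .5647 .0726 .0711 12
```

```text
clock: 14.28
tool_pos: [0.562, 0.0722, 0.0708]
eef_rot: [-0.104, 0.995, 0.0, 0.001]
contact_force: [4.2, 1.2, -1.8]
opening: 0.146
clock 14.2833 tcp [0.562  0.0722 0.0708] yaw 11.99 tilt z [ 0.0024  0.0011 -1.    ] F [ 4.19  1.15 -1.76] open 0.146
units [-0.069 -0.005 -0.008] twist -0.001
```

```bash
python3 -m jog '[{"translation":[0.025,0,0],"twist":0,"claw":0},{"translation":[0.025,0,0],"twist":0,"claw":0},{"translation":[0,0,0],"twist":0,"claw":0}]';python3 go.py .5647 .0726 .0711 12
```

```text
clock: 14.53
tool_pos: [0.561, 0.0723, 0.0711]
eef_rot: [-0.105, 0.995, 0.001, 0.002]
contact_force: [7.9, 1.6, -3.0]
opening: 0.145
clock 14.5333 tcp [0.561  0.0723 0.0711] yaw 12.0 tilt z [ 0.0046  0.002  -1.    ] F [ 7.85  1.6  -2.99] open 0.145
units [-0.092 -0.011 -0.001] twist 0.001
```

```bash
python3 -m jog '[{"translation":[0.025,0,0],"twist":0,"claw":0},{"translation":[0.025,0,0],"twist":0,"claw":0},{"translation":[0,0,0],"twist":0,"claw":0}]';python3 go.py .5647 .0726 .0711 12
```

```text
clock: 14.78
tool_pos: [0.5602, 0.0723, 0.0713]
eef_rot: [-0.105, 0.995, 0.001, 0.004]
contact_force: [7.6, 1.6, -1.9]
opening: 0.147
clock 14.7833 tcp [0.5602 0.0723 0.0713] yaw 12.01 tilt z [ 0.007  0.003 -1.   ] F [ 7.63  1.6  -1.91] open 0.147
units [-0.111 -0.016  0.006] twist 0.001
```

```bash
python3 -m jog '[{"translation":[0.025,0,0],"twist":0,"claw":0},{"translation":[0.025,0,0],"twist":0,"claw":0},{"translation":[0,0,0],"twist":0,"claw":0}]';python3 go.py .5647 .0726 .0711 12
```

```text
clock: 15.03
tool_pos: [0.5597, 0.0724, 0.0716]
eef_rot: [-0.105, 0.995, 0.002, 0.005]
contact_force: [9.7, 2.2, -3.4]
opening: 0.144
clock 15.0333 tcp [0.5597 0.0724 0.0716] yaw 12.01 tilt z [ 0.0096  0.0041 -0.9999] F [ 9.7   2.19 -3.4 ] open 0.144
units [-0.124 -0.021  0.013] twist 0.001
```

```bash
python3 -m jog '[{"translation":[0.025,0,0],"twist":0,"claw":0},{"translation":[0.025,0,0],"twist":0,"claw":0},{"translation":[0,0,0],"twist":0,"claw":0}]';python3 go.py .5647 .0726 .0711 12
```

```text
clock: 15.28
tool_pos: [0.5588, 0.0725, 0.0717]
eef_rot: [-0.105, 0.994, 0.002, 0.006]
contact_force: [11.7, 3.0, -4.2]
opening: 0.144
clock 15.2833 tcp [0.5588 0.0725 0.0717] yaw 12.01 tilt z [ 0.0118  0.0051 -0.9999] F [11.72  2.98 -4.15] open 0.144
units [-0.145 -0.028  0.018] twist 0.002
```

```bash
python3 -m jog '[{"translation":[0.025,0,0.02],"twist":0,"claw":0},{"translation":[0.025,0,0.01],"twist":0,"claw":0},{"translation":[0,0,0],"twist":0,"claw":0}]';python3 go.py .5647 .0726 .0711 12
```

```text
clock: 15.53
tool_pos: [0.5576, 0.0724, 0.0707]
eef_rot: [-0.105, 0.994, 0.002, 0.007]
contact_force: [12.2, 3.5, -3.5]
opening: 0.142
clock 15.5333 tcp [0.5576 0.0724 0.0707] yaw 12.02 tilt z [ 0.0132  0.0058 -0.9999] F [12.19  3.48 -3.5 ] open 0.142
units [-0.176 -0.032 -0.008] twist 0.003
```

```bash
python3 -m jog '[{"translation":[0.025,0,0.01],"twist":0,"claw":0},{"translation":[0.025,0,0.01],"twist":0,"claw":0},{"translation":[0,0,0],"twist":0,"claw":0}]';python3 go.py .5647 .0726 .0711 12
```

```text
clock: 15.78
tool_pos: [0.5561, 0.0722, 0.07]
eef_rot: [-0.105, 0.994, 0.002, 0.007]
contact_force: [13.3, 3.5, -4.1]
opening: 0.146
clock 15.7833 tcp [0.5561 0.0722 0.07  ] yaw 12.03 tilt z [ 0.0141  0.0062 -0.9999] F [13.33  3.52 -4.1 ] open 0.146
units [-0.213 -0.035 -0.024] twist 0.005
```

```bash
python3 -m jog '[{"translation":[0.025,0,0],"twist":0,"claw":0},{"translation":[0.025,0,0],"twist":0,"claw":0},{"translation":[0,0,0],"twist":0,"claw":0}]';python3 go.py .5647 .0726 .0711 12
```

```text
clock: 16.03
tool_pos: [0.5535, 0.0715, 0.0701]
eef_rot: [-0.105, 0.994, 0.002, 0.007]
contact_force: [11.9, 2.8, -3.2]
opening: 0.143
clock 16.0333 tcp [0.5535 0.0715 0.0701] yaw 12.02 tilt z [ 0.0129  0.0056 -0.9999] F [11.92  2.81 -3.21] open 0.143
units [-0.281 -0.032 -0.022] twist 0.004
```

```bash
python3 -m jog '[{"translation":[0.025,0,0],"twist":0,"claw":0},{"translation":[0.025,0,0],"twist":0,"claw":0},{"translation":[0,0,0],"twist":0,"claw":0}]';python3 go.py .5647 .0726 .0711 12
```

```text
clock: 16.28
tool_pos: [0.5438, 0.068, 0.0684]
eef_rot: [-0.104, 0.995, -0.0, -0.001]
contact_force: [-0.3, -0.4, -0.4]
opening: 0.146
clock 16.2833 tcp [0.5438 0.068  0.0684] yaw 11.99 tilt z [-0.0026 -0.0012 -1.    ] F [-0.3  -0.42 -0.4 ] open 0.146
units [-0.536  0.005 -0.068] twist -0.002
```

```bash
python3 -m jog '[{"translation":[0,0,-0.03],"twist":0,"claw":0},{"translation":[0.05,0,0],"twist":0,"claw":0},{"translation":[0.05,0,0],"twist":0,"claw":0},{"translation":[0.05,0,0],"twist":0,"claw":0},{"translation":[0.05,0,0],"twist":0,"claw":0},{"translation":[0.05,0,0],"twist":0,"claw":0},{"translation":[0.05,0,0],"twist":0,"claw":0},{"translation":[0.05,0,0],"twist":0,"claw":0},{"translation":[0.05,0,0],"twist":0,"claw":0},{"translation":[0.05,0,0],"twist":0,"claw":0},{"translation":[0,0,0],"twist":0,"claw":0},{"translation":[0,0,0],"twist":0,"claw":0}]';python3 go.py .5647 .0726 .0711 12
python3 - <<'E'
from h import *
s=cam('scene'); u,v=proj(s,[.63,.09,.05])[0].astype(int)
w,h=45,34
print(u-w,v-h); cv2.imwrite('pics/p1.png',cv2.resize(s['img'][v-h:v+h,u-w:u+w,::-1],None,fx=8,fy=8,interpolation=cv2.INTER_CUBIC))
E
```

```text
clock: 17.28
tool_pos: [0.5273, 0.0647, 0.0697]
eef_rot: [-0.104, 0.995, -0.0, -0.0]
contact_force: [-0.7, -0.2, -1.1]
opening: 0.146
clock 17.2833 tcp [0.5273 0.0647 0.0697] yaw 12.0 tilt z [-2.e-04 -0.e+00 -1.e+00] F [-0.71 -0.2  -1.14] open 0.146
units [-0.955 -0.001 -0.034] twist -0.001
327 187
```

View pics/p1.png

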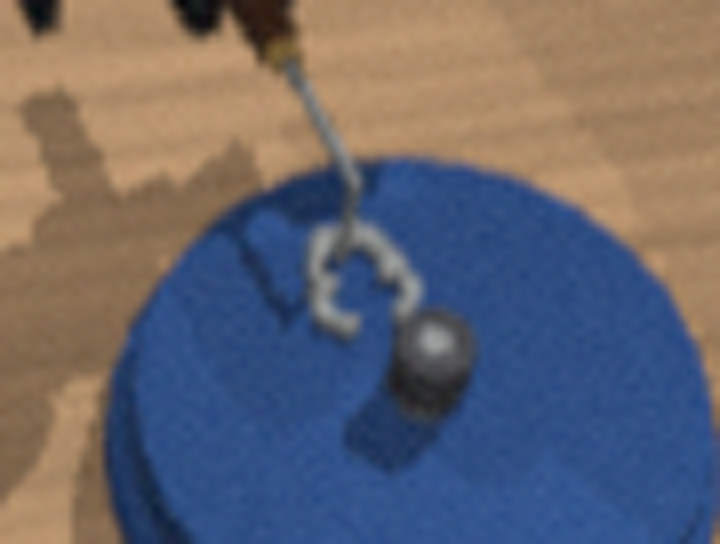

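```bash
python3 -m jog '[{"translation":[-0.04,0,0],"twist":0,"claw":0},{"translation":[0,0,0],"twist":0,"claw":0},{"translation":[0,0,-0.05],"twist":0,"claw":0},{"translation":[0,0,-0.1],"twist":0,"claw":0},{"translation":[0,0,-0.2],"twist":0,"claw":0},{"translation":[0,0,-0.5],"twist":0,"claw":0},{"translation":[0,0,-0.8],"twist":0,"claw":0},{"translation":[0,0,-0.3],"twist":0,"claw":0},{"translation":[0,0,0],"twist":0,"claw":0},{"translation":[0,0,0],"twist":0,"claw":0}]';python3 go.py .4755 -.3327 .14 -21
python3 - <<'E'
from h import *
s=cam('scene'); t=np.array(r.get_state()['tool_pos']); u,v=proj(s,[t[0]+.085,t[1]+.018,.13])[0].astype(int)
w,h=45,34
print(u-w,v-h); cv2.imwrite('pics/p2.png',cv2.resize(s['img'][v-h:v+h,u-w:u+w,::-1],None,fx=8,fy=8,interpolation=cv2.INTER_CUBIC))
E
```

```text
clock: 18.17
tool_pos: [0.5294, 0.0649, 0.1485]
eef_rot: [-0.104, 0.995, 0.0, 0.001]
contact_force: [0.1, 0.4, -1.4]
opening: 0.143
clock 18.1667 tcp [0.5294 0.0649 0.1485] yaw 11.98 tilt z [ 1.8e-03  3.0e-04 -1.0e+00] F [ 0.07  0.42 -1.4 ] open 0.143
units [ 3.381 -9.445  0.208] twist 5.496
326 164
```

View pics/p2.png

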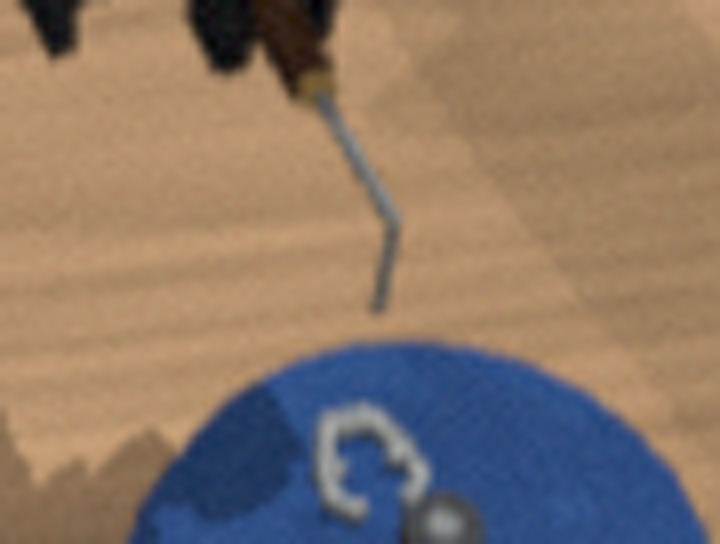

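```bash
python3 - <<'E'
from h import *
s=cam('scene'); t=np.array(r.get_state()['tool_pos']); u=np.array([.978,.208]); n=np.array([-.208,.978])
for nm,x,y,z in(('elbow',398,222,t[2]+.0207),('tip',377,308,t[2]-.0243),('ferr',316,88,t[2]+.0207),('clipneck',375,462,.05),('spintop',442,520,.077)):
  p=at(s,(326+x/8-.5,164+y/8-.5),z)[:2]; d=p-t[:2]; print(nm,np.round(p,4),'along',round(d@u,4),'lat',round(d@n,4))
E
```

```text
elbow [0.6204 0.0862] along 0.0944 lat 0.0019
tip [0.6195 0.0852] along 0.0934 lat 0.0011
ferr [0.5671 0.074 ] along 0.0398 lat 0.001
clipneck [0.6303 0.0901] along 0.105 lat 0.0036
spintop [0.6702 0.0985] along 0.1457 lat 0.0035
```

```bash
python3 -m jog '[{"translation":[0.18,-0.5,0],"twist":0,"claw":0},{"translation":[0.32,-0.85,0],"twist":0,"claw":0},{"translation":[0.32,-0.85,0],"twist":0,"claw":0},{"translation":[0.32,-0.85,0],"twist":0,"claw":0},{"translation":[0.32,-0.85,0],"twist":0,"claw":0},{"translation":[0.32,-0.85,0],"twist":0,"claw":0},{"translation":[0.32,-0.85,0],"twist":0,"claw":0},{"translation":[0.32,-0.85,0],"twist":0,"claw":0},{"translation":[0.32,-0.85,0],"twist":0,"claw":0},{"translation":[0.32,-0.85,0],"twist":0,"claw":0},{"translation":[0.32,-0.85,0],"twist":0,"claw":0},{"translation":[0,-0.45,0],"twist":0.5,"claw":0},{"translation":[0,0,0],"twist":1,"claw":0},{"translation":[0,0,0],"twist":1,"claw":0},{"translation":[0,0,0],"twist":1,"claw":0},{"translation":[0,0,0],"twist":1,"claw":0},{"translation":[0,0,0],"twist":1,"claw":0},{"translation":[0,0,0],"twist":0,"claw":0},{"translation":[0,0,0],"twist":0,"claw":0}]';python3 go.py .4755 -.3327 .0363 -21
```

```text
clock: 19.85
tool_pos: [0.4748, -0.3323, 0.1465]
eef_rot: [0.181, 0.984, 0.0, -0.001]
contact_force: [0.4, -0.4, -0.5]
opening: 0.149
clock 19.85 tcp [ 0.4748 -0.3323  0.1465] yaw -20.82 tilt z [-2.2e-03  8.0e-04 -1.0e+00] F [ 0.37 -0.35 -0.52] open 0.149
units [-2.700e-02 -2.000e-03  2.756e+00] twist 0.03
```

```bash
python3 -m jog '[{"translation":[-0.02,0,0.5],"twist":0.03,"claw":0},{"translation":[0,0,0.8],"twist":0,"claw":0},{"translation":[0,0,0.5],"twist":0,"claw":0},{"translation":[0,0,0.3],"twist":0,"claw":0},{"translation":[0,0,0.2],"twist":0,"claw":0},{"translation":[0,0,0.15],"twist":0,"claw":0},{"translation":[0,0,0.1],"twist":0,"claw":0},{"translation":[0,0,0.1],"twist":0,"claw":0},{"translation":[0,0,0.05],"twist":0,"claw":0},{"translation":[0,0,0],"twist":0,"claw":0},{"translation":[0,0,0],"twist":0,"claw":0}]';python3 go.py .4755 -.3327 .0363 -21
```

```text
clock: 20.77
tool_pos: [0.4764, -0.3332, 0.0401]
eef_rot: [0.184, 0.983, -0.0, 0.0]
contact_force: [0.3, -0.7, -1.1]
opening: 0.141
clock 20.7667 tcp [ 0.4764 -0.3332  0.0401] yaw -21.18 tilt z [ 7.e-04 -4.e-04 -1.e+00] F [ 0.28 -0.68 -1.06] open 0.141
units [0.025 0.005 0.096] twist -0.03
```

```bash
python3 -m jog '[{"translation":[0,0,0.05],"twist":0,"claw":0},{"translation":[0,0,0.03],"twist":0,"claw":0},{"translation":[0,0,0],"twist":0,"claw":0},{"translation":[0,0,0],"twist":0,"claw":0}]';python3 go.py .4755 -.3327 .0363 -21
```

```text
clock: 21.1
tool_pos: [0.4761, -0.3331, 0.0365]
eef_rot: [0.184, 0.983, 0.0, 0.0]
contact_force: [-0.2, 0.4, -1.1]
opening: 0.149
clock 21.1 tcp [ 0.4761 -0.3331  0.0365] yaw -21.19 tilt z [ 0.e+00  1.e-04 -1.e+00] F [-0.22  0.38 -1.05] open 0.149
units [0.017 0.003 0.005] twist -0.031
```

```bash
python3 -m jog '[{"translation":[0,0,0.01],"twist":0,"claw":20},{"translation":[0,0,0],"twist":0,"claw":30},{"translation":[0,0,0],"twist":0,"claw":80},{"translation":[0,0,0],"twist":0,"claw":100},{"translation":[0,0,0],"twist":0,"claw":100},{"translation":[0,0,0],"twist":0,"claw":100},{"translation":[0,0,0],"twist":0,"claw":100},{"translation":[0,0,0],"twist":0,"claw":100},{"translation":[0,0,0],"twist":0,"claw":100},{"translation":[0,0,0],"twist":0,"claw":100},{"translation":[0,0,0],"twist":0,"claw":100},{"translation":[0,0,0],"twist":0,"claw":100},{"translation":[0,0,0],"twist":0,"claw":100}]' 10;python3 go.py .4755 -.3327 .15 -21
```

```text
clock: 22.18
tool_pos: [0.4761, -0.3331, 0.0361]
eef_rot: [0.184, 0.983, 0.0, -0.0]
contact_force: [0.7, 0.3, -0.8]
opening: 1.0
clock 22.1833 tcp [ 0.4761 -0.3331  0.0361] yaw -21.19 tilt z [-0.e+00  1.e-04 -1.e+00] F [ 0.72  0.26 -0.77] open 1.0
units [ 0.017  0.004 -2.848] twist -0.031
```

Lift away, and back toward the base to free the cameras' view.

```bash
python3 -m jog '[{"translation":[0,0,-0.3],"twist":0,"claw":100},{"translation":[0,0,-0.6],"twist":0,"claw":100},{"translation":[0,0,-0.9],"twist":0,"claw":100},{"translation":[0,0,-0.9],"twist":0,"claw":100},{"translation":[0,0,-0.9],"twist":0,"claw":100},{"translation":[0,0,-0.9],"twist":0,"claw":100},{"translation":[0,0.8,0],"twist":0,"claw":100},{"translation":[0,0.9,0],"twist":0,"claw":100},{"translation":[0,0.9,0],"twist":0,"claw":100},{"translation":[0,0.9,0],"twist":0,"claw":100},{"translation":[0,0,0],"twist":0,"claw":100},{"translation":[0,0,0],"twist":0,"claw":100}]'
python3 - <<'E'
from h import *
S={n:cam(n) for n in('scene','top')}
o=[]
for n in S:
  for P in([.49,-.335,.05],[.65,.095,.05]):
    u,v=proj(S[n],P)[0].astype(int); o.append(cv2.resize(S[n]['img'][v-25:v+25,u-33:u+33,::-1],(396,300),interpolation=cv2.INTER_CUBIC))
cv2.imwrite('pics/end.png',np.vstack([np.hstack(o[:2]),np.hstack(o[2:])]))
Z=dict(pick=.057,handle_front=.057,rest=0,clip=.045,spindle=.045,washer=0,cone=0,squeeze=0)
for l,z in Z.items():
  for n in S:
    for d in r.spot_point(l,n)[:1]:
      v,u=d['location'];print(l,n,round(d['confidence'],2),np.round(at(S[n],(u,v),z),4))
E
```

```text
clock: 23.18
tool_pos: [0.5278, -0.1995, 0.2171]
eef_rot: [0.181, 0.983, 0.001, 0.001]
contact_force: [0.1, -1.3, 0.1]
opening: 1.001
pick scene 0.61 [ 0.4784 -0.3331  0.057 ]
pick top 0.49 [ 0.4684 -0.3229  0.057 ]
handle_front scene 0.62 [ 0.5123 -0.3438  0.057 ]
rest scene 0.69 [ 0.4604 -0.3247  0.    ]
rest top 0.69 [ 0.4555 -0.3248  0.    ]
clip scene 0.63 [0.6028 0.0869 0.045 ]
clip top 0.45 [0.6346 0.0986 0.045 ]
spindle scene 0.89 [0.676  0.0995 0.045 ]
spindle top 0.61 [0.6766 0.0992 0.045 ]
washer scene 0.58 [ 0.4449 -0.1354  0.    ]
washer top 0.79 [ 0.4406 -0.1341  0.    ]
cone scene 0.79 [ 0.7406 -0.3334 -0.    ]
cone top 0.63 [ 0.7218 -0.3436  0.    ]
squeeze scene 0.85 [ 0.6127 -0.481   0.    ]
```

View pics/end.png

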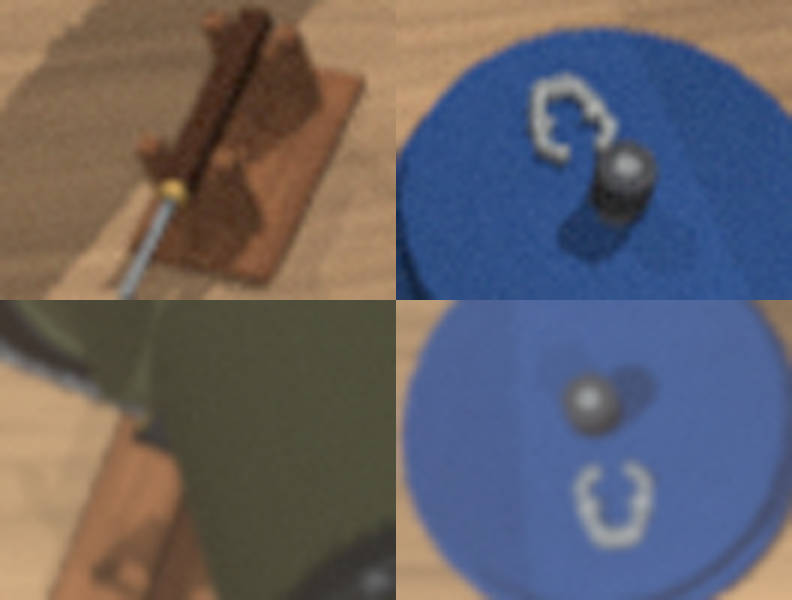

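The pick lies in both notches as it did at the start. The clip lies flat, clear of the spindle, and the other things are where they stood. Handing in.

```bash
python3 -c "
from plant import r;print(r.get_state()['clock']);print(r.finish_job())"
```

```text
24.0833
the job is handed in; nothing more can be done
None
```

The clip is off the spindle and lying flat on the wheel base. The pick is back in its rest and let go. I handed the job in at 24.1 s; no verdict is reported.

- **How it went:** I gripped the pick and found the hook by touching the spindle with about 5 N. I backed off roughly 2 mm, lowered the hook behind the bow without contact, and pulled in 1 mm steps. The force rose to about 14 N before the clip snapped off. I drew it on until its centre was about 40 mm from the axis, then lifted the hook out and returned the pick to the pose it was gripped in.
- **Last checks:** The end pictures show the clip flat and clear of the spindle, seen by both cameras, and the pick seated in both notches, seen by the scene camera. The arm hid most of the rest from the top camera.
- **Other things on the table:** The networks placed the washer, cone and bottle within about 13 mm of their first readings, which is within their scatter. I did not measure the brush and wheel head again; the tool never went near them after its first pass above the table.
- **Disagreement:** The networks' clip positions from the two cameras differed by about 30 mm (x = 0.603 and 0.635 m). Both still put it more than 26 mm from the spindle. The pick's origin also differed by about 14 mm between the cameras. There I relied on the scene picture and the repeated tool pose.

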